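# Test-twist the loose cap and set that bottle aside

### The job

Two square white cleaner bottles stand in the grey rack, and the black cap of one of them stands proud of its neck. Give that cap a test twist of about a quarter turn anticlockwise (seen from above) while its bottle stays down in the rack, to confirm that it is loose, then set this bottle down gently, upright, in the empty steel tray. Leave the bottle with the tight cap where it is.

Things in the scene. Friction and masses are not known exactly. Their poses are not given: they have to be found in the camera images.
- loose_bottle: White square bottle, 50 x 50 mm, 80 mm high to the shoulder, 0.15-0.31 kg; neck 30 mm wide. Its loose black ribbed cap, 34 mm across, stands proud: underside 102, top 126 mm above the origin, 16 mm of bare white neck showing. Origin: centre of the underside, z up, x and y square to its sides. The rack's pocket keeps it from turning. The cap cannot come off: the bottle can be lifted by it.
- loose_cap (a joint): Angle (rad) of the loose cap about its bottle's z axis: grows as it turns anticlockwise seen from above, from about 0 at the start; stop at 3.1. Light friction (0.06 N m); it does not rise as it turns.
- tight_bottle: Same bottle, cap screwed right down (top 111 mm above the origin), does not turn. Origin: centre of the underside, z up. It stays in the rack: fixed grey block, 32 mm high, with three 54 mm square pockets, 25 mm deep, floor 7 mm above the table, 85 mm apart in a row along the bottles' y. The bottles and an amber steel-lidded jar (56 mm high, 49 mm wide) stand in them in any order.
- tray_in (a point): Centre of the inner floor of the empty steel tray, 4 mm above the table: a fixed square open tray, 170 x 170 mm outside, walls 4 mm thick, rim 35 mm above the table. x and y square to its walls, z up.

How it is judged:
On the way:
1. the loose cap is turned anticlockwise to more than 0.9 rad while its bottle still stands in the rack (moved less than 20 mm, within 10 degrees of upright) (value of joint loose_cap above 0.9 rad and distance of loose_bottle from where it was at the start of the episode below 0.02 m and angle between loose_bottle's own z axis and vertical below 0.17 rad), for 0.1 s.
At the end, for the whole second after the job is handed in: The loose-capped bottle stands at rest on the tray's floor (origin within 60 mm of the tray's centre along each side and less than 8 mm above its floor), within 10 degrees of upright; the tight-capped bottle is upright in the rack, within 20 mm of where it was (x of loose_bottle in the frame of tray_in between -0.06 and 0.06 m and y of loose_bottle in the frame of tray_in between -0.06 and 0.06 m and z of loose_bottle in the frame of tray_in below 0.008 m and angle between each of loose_bottle, tight_bottle's own z axis and vertical below 0.17 rad and linear speed of loose_bottle below 0.03 m/s and distance of tight_bottle from where it was at the start of the episode below 0.02 m); the robot touches nothing.
It fails at once if the tight-capped bottle is taken away or knocked over (moved by more than 30 mm) (distance of tight_bottle from where it was at the start of the episode above 0.03 m).
It fails at once if the loose-capped bottle is dropped or slammed down (faster than 0.8 m/s with its underside lower than 50 mm above the table) (linear speed of loose_bottle above 0.8 m/s and height (world z) of loose_bottle below 0.05 m).
It also fails if it takes over 48 s, if anything falls off the work surface, if the arm or the gripper's body presses on something with over 40 N, if the wrist force passes 120 N, or if a joint passes its speed limit or range.

### The arm

A 7-joint arm with a two-finger parallel gripper is mounted at the origin on the work surface. World frame = base frame: x ahead of the robot, y to its left, z up, the work surface at z = 0. Lengths are in m, angles in rad, forces in N, time in s.
With the tool pointing down it reaches from about 0.4 to 0.85 m from the base axis. Payload 4.5 kg.
Tool frame: the origin (TCP) lies at the very end of the fingers, on their centre line; the grasp point (between the pads) lies 19 mm behind it (r.grip_depth is the z of the grasp point in the tool frame, in m); z points along the fingers, y is the line along which they close (so a half turn about z gives the same grasp; the last joint's range is limited). The gripper opens to 88 mm and grips with 3 to 60 N. Pads are 18 mm wide; open, the fingers measure 123 mm over their backs; the gripper's body (75 mm by 187 mm) begins 45 mm behind the grasp point.
Start: joints at [1.355, 0.689, -0.195, 1.565, 0.157, 0.902, -0.215], TCP at [0.155, -0.606, 0.239] pointing down, gripper open.
Joint ranges: [-3.01, 3.01], [-0.46, 2.08], [-1.47, 1.51], [0.13, 2.56], [-1, 4.14], [0.04, 2.09], [-2.66, 2.66]. Speed limits (rad/s): [2.57, 2.57, 3.14, 3.14, 3.14, 3.14, 3.14].

### API

Orientations are given as a unit quaternion [x, y, z, w].
In Python, from plant import r gives the robot as it stands.
- The arm moves only by the tool steer_hand, called after ">>>" as name(argument=value, ...), one argument or row to a line, values as JSON. Schema: {"type":"object","properties":{"moves":{"type":"array","items":{"type":"array","items":{"type":"number"},"minItems":7,"maxItems":7},"minItems":1,"maxItems":10},"clamp_n":{"type":"number"},"only":{"type":"string"},"quiet":{"type":"boolean"},"lines":{"type":"string"}},"required":["moves"],"additionalProperties":false}. moves is a list of rows, 1 to 10 of them, each of 7 numbers: the opening from 0.0 (shut) to 1.0 (fully open), then dx, dy, dz in parts of the range, where 1.0 means 0.75 m, then a rotation vector rx, ry, rz in a scale on which 1.0 is 2 pi rad; each row is the pose to reach, as a shift and turn from the pose commanded when the call began, along the tool's axes at that moment; what a row does not reach only later rows make up. A row lasts 1/10 s, in which the tool goes at most 0.05 m and 0.15 rad, less where a joint would pass 70% of its speed; a pose out of reach is approached as far as the arm can. The fingers move at their own pace and stop on an object; clamp_n is the grip in N (left out, the last holds). Time passes only in rows, so rows that do not move let the fingers close. The tool returns the time, the measured TCP pose, the force, the opening and the grip force at its end. only (a regular expression) keeps the lines of the reply that match it, lines (a string "A,B") keeps lines A to B, and quiet returns only ok. Shift and turn numbers lie between -1 and 1, and a call with a number outside is refused. Input that does not fit is refused with a message, and nothing moves.
- r.get_state(): the state, without advancing time (a new reading comes with each control period).
- r.snapshot(name): name is "scene" or "top"; returns the picture (400x640x3 uint8, red, green, blue); there is no depth.
- r.camera_params(name): a dict with "fx", "fy", "cx", "cy" (pixels), "rvec" (rotation vector, rad) and "tvec" (3), from world to camera coordinates, as OpenCV has them. Camera axes: x right, y down, z forward; pixel columns grow to the right and rows downward; lengths in m; the calibration is good to about 2 mm. A picture is of the moment at which its call begins. camera_params takes no time and is no camera call.
- r.finish_job(): hands the job in; it is judged then, once.
The state is a dict: "clock": time; "q": joint angles; "qd": joint speeds; "joint_torque": joint torques, N m; "tool_pos": TCP position; "eef_rot": TCP orientation; "contact_force": force on the tool from outside, world axes, zero at the start; "moment": the same for the moment, N m; "opening": opening from 0.0 (shut) to 1.0 (fully open); "finger_force": force on a finger pad.
Only numpy, scipy, OpenCV 4.12 (cv2) and the standard library are available. Lean on these libraries where they do the work, as an engineer would, in place of code of your own. Each camera call takes 0.05 s, during which the arm holds its last target. There are 200 camera calls.

## Working session

There is one attempt and no reset: what is moved stays moved. The work goes in short steps, Python scripts to look and compute and a tool call to move; the robot and the scene stay as the last step left them, time stands still between calls to the robot, and variables do not carry over. Pictures are saved under pics/ and viewed, at most 10 in all, crops included, and the job is handed in when it is done.

```bash
ls; mkdir -p pics
```

Run:
```python
from plant import r
import cv2
for n in("scene","top"):
    im=r.snapshot(n); cv2.imwrite(f"pics/{n}0.png",im[:,:,::-1]); print(n,r.camera_params(n))
s=r.get_state();print(s['clock'],s['tool_pos'],s['eef_rot'],s['opening'])
```

```text
pics
plant.py
scene {'fx': 394.6513216770132, 'fy': 394.6513216770132, 'cx': 325.42060122426, 'cy': 198.85569652732374, 'rvec': array([ 1.21381994,  2.5380487 , -0.73659252]), 'tvec': array([ 0.33632802, -0.32181772,  1.0498789 ])}
top {'fx': 380.41049862560374, 'fy': 380.41049862560374, 'cx': 321.06683332416384, 'cy': 194.19404051279466, 'rvec': array([ 2.17166681, -2.22115288,  0.06614332]), 'tvec': array([0.02389231, 0.53527669, 0.86388826])}
0.1 [ 0.15433652 -0.60506706  0.23800664] [ 9.92202295e-01  1.24635182e-01 -1.66927396e-04 -8.05559920e-04] 1.003977145357428
```

View pics/top0.png

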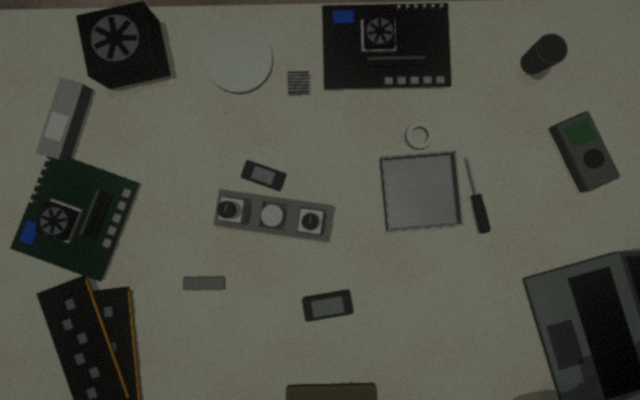

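View pics/scene0.png

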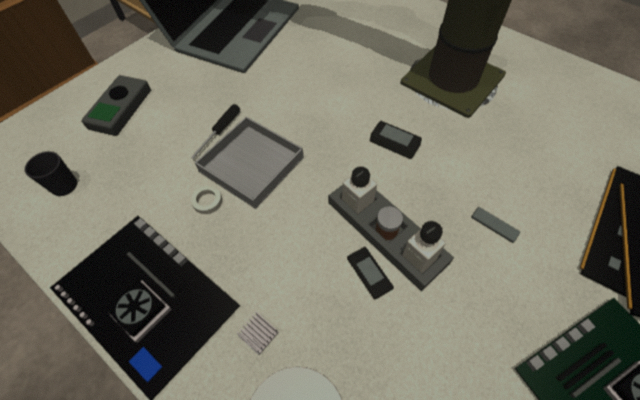

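Run:
```python
import cv2,numpy as np
s=cv2.imread("pics/scene0.png");t=cv2.imread("pics/top0.png")
a=cv2.resize(s[155:275,320:460],None,fx=5,fy=5,interpolation=2)[:600]
b=cv2.resize(t[180:250,205:345],None,fx=5,fy=5,interpolation=2)
b=b
cv2.imwrite("pics/cs.png",np.clip(a*1.5,0,255));cv2.imwrite("pics/ct.png",np.clip(b*2.,0,255))
```

```text
[ WARN:0@0.087] global loadsave.cpp:1063 imwrite_ Unsupported depth image for selected encoder is fallbacked to CV_8U.
```

View pics/cs.png

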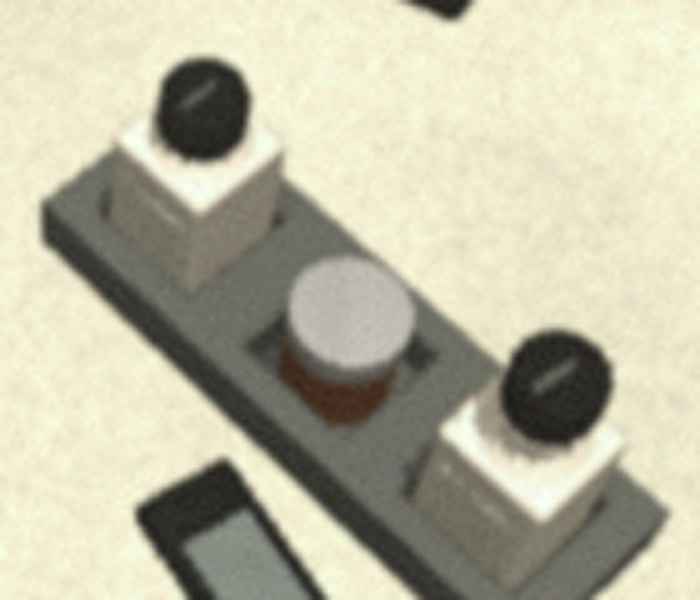

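View pics/ct.png

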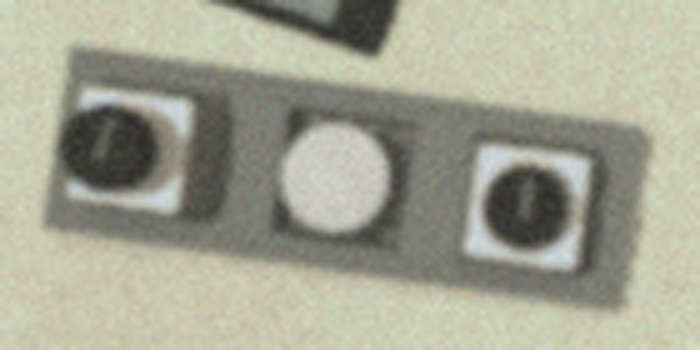

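The scene crop shows the bottle on the right (cap about (431,232) in the full image) has a proud cap with bare neck. In the top view it is the left one, cap about (227,209). The tight bottle is at top (310,221), the jar is between them, and the tray is around top (420,191).

Create h.py:
```python
import cv2,numpy as np
from plant import r
def ray(n,uv):
    p=r.camera_params(n);R,_=cv2.Rodrigues(p['rvec'])
    d=R.T@np.array([(uv[0]-p['cx'])/p['fx'],(uv[1]-p['cy'])/p['fy'],1]);return -R.T@p['tvec'],d/np.linalg.norm(d)
def onz(n,uv,z):
    o,d=ray(n,uv);return o+d*(z-o[2])/d[2]
def tri(a,b):
    (o,d),(p,e)=ray("top",a),ray("scene",b)
    k=np.linalg.lstsq(np.c_[d,-e],p-o,rcond=None)[0];A=o+k[0]*d;B=p+k[1]*e
    return (A+B)/2,np.linalg.norm(A-B)
def blob(im,box,f):
    x0,y0,x1,y1=box;m=f(im[y0:y1,x0:x1].astype(int)).astype(np.uint8)
    n,l,s,c=cv2.connectedComponentsWithStats(m);i=1+np.argmax(s[1:,4])
    cs,_=cv2.findContours((l==i).astype(np.uint8),0,2);cn=max(cs,key=cv2.contourArea)+np.array([[x0,y0]])
    return c[i]+[x0,y0],s[i,4],cn
```

Run:
```python
from h import *
T=cv2.imread("pics/top0.png");S=cv2.imread("pics/scene0.png")
dark=lambda t:(lambda a:a.max(2)<t)
for nm,bt,bs,z in(("loose",(213,193,243,225),(415,218,446,247),.121),("tight",(298,207,325,235),(347,163,373,190),.106)):
    a,na,_=blob(T,bt,dark(55));b,nb,_=blob(S,bs,dark(50))
    print(nm,a,na,b,nb,*tri(a,b),onz("top",a,z+.012),onz("scene",b,z))
    w,nw,cw=blob(T,bt,lambda x:x.min(2)>105)
    rc=cv2.minAreaRect(cw);c=np.array([onz("top",p,.087)[:2] for p in cv2.boxPoints(rc)])
    print(' shoulder',nw,c.mean(0),np.linalg.norm(np.diff(c,axis=0),axis=1),np.degrees(np.arctan2(*(c[1]-c[0])[::-1])))
hsv=T[150:232,378:464];print(T[195,420],T[195,470],T[160,370])
a,n,cn=blob(T,(372,145,470,240),lambda x:(x[:,:,2]-x[:,:,0])<8)
rc=cv2.minAreaRect(cn);print(rc,n)
c=np.array([onz("top",p,.035)[:2] for p in cv2.boxPoints(rc)]);print('tray',c.mean(0),np.linalg.norm(np.diff(c,axis=0),axis=1),c)
```

```text
loose [226.37681159 209.22463768] 276 [430.56764706 232.5       ] 340 [0.50351142 0.2061686  0.11696732] 0.0012893127834932305 [0.50348934 0.20169205 0.133     ] [0.50548168 0.20710083 0.121     ]Traceback (most recent call last):
  File "<stdin>", line 7, in <module>
  File "h.py", line 14, in blob
    n,l,s,c=cv2.connectedComponentsWithStats(m);i=1+np.argmax(s[1:,4])
                                                    ~~~~~~~~~^^^^^^^^^
    return _wrapfunc(a, 'argmax', axis=axis, out=out, **kwds)
    return bound(*args, **kwds)
ValueError: attempt to get argmax of an empty sequence
```

Run:
```python
from h import *
T=cv2.imread("pics/top0.png");S=cv2.imread("pics/scene0.png")
print(T[209,236:250].tolist(),T[230,260].tolist(),T[201,222:240].tolist())
dark=lambda t:(lambda a:a.max(2)<t)
for nm,bt,bs,z in(("loose",(213,193,243,225),(415,218,446,247),.121),("tight",(298,207,325,235),(347,163,373,190),.106)):
    a,na,_=blob(T,bt,dark(40));b,nb,_=blob(S,bs,dark(50))
    print(nm,a,na,b,nb,*tri(a,b),onz("top",a,z+.012),onz("scene",b,z))
print(T[195,420],T[195,470],T[160,370])
a,n,cn=blob(T,(372,145,470,240),lambda x:(x[:,:,2]-x[:,:,0])<8)
rc=cv2.minAreaRect(cn);print(rc,n)
c=np.array([onz("top",p,.035)[:2] for p in cv2.boxPoints(rc)]);print('tray',c.mean(0),np.linalg.norm(np.diff(c,axis=0),axis=1),c)
```

```text
[[39, 44, 44], [52, 58, 62], [55, 63, 65], [63, 68, 71], [61, 71, 72], [63, 72, 74], [55, 60, 61], [43, 49, 51], [39, 44, 45], [37, 40, 44], [37, 42, 41], [37, 41, 41], [37, 44, 42], [35, 40, 40]] [58, 63, 64] [[82, 82, 80], [70, 69, 66], [59, 60, 60], [49, 49, 48], [45, 41, 42], [47, 49, 47], [47, 55, 54], [50, 57, 58], [62, 68, 70], [68, 75, 79], [73, 79, 82], [77, 86, 89], [85, 90, 94], [89, 90, 93], [97, 99, 96], [104, 101, 99], [109, 106, 102], [108, 104, 102]]
loose [226.56190476 209.16666667] 210 [430.56764706 232.5       ] 340 [0.50353493 0.2059973  0.1168174 ] 0.0016637798009340914 [0.50359635 0.20132312 0.133     ] [0.50548168 0.20710083 0.121     ]
tight [309.9044586  221.21656051] 157 [360.1484375  176.68359375] 256 [0.4750024  0.03738063 0.10147919] 0.0014561706061167353 [0.4756626  0.03636589 0.118     ] [0.47737305 0.03964678 0.106     ]
[81 85 87] [72 82 83] [ 90 101 102]
((420.8965759277344, 190.25863647460938), (76.40184020996094, 78.81017303466797), 85.2363510131836) 5544
tray [ 0.53889207 -0.21383604] [0.17951811 0.17299689 0.17757282] [[ 0.61966631 -0.12026121]
 [ 0.63074128 -0.29943737]
 [ 0.4578866  -0.3064505 ]
 [ 0.44727408 -0.12919509]]
```

Add to h.py:
```python
from scipy.spatial.transform import Rotation as Ro
def togo(x,y,z):
    s=r.get_state();R=Ro.from_quat(s['eef_rot'])
    # tool-axes shift, and turn that keeps yaw but points straight down
    yd=R.as_matrix()[:,0];a=np.arctan2(yd[1],yd[0])
    D=Ro.from_euler('z',a)*Ro.from_euler('x',np.pi)
    print('t',round(s['clock'],2),'shift',(R.inv().apply(np.array([x,y,z])-s['tool_pos'])).round(4),'level',(R.inv()*D).as_rotvec().round(4),'yaw',round(a,3),'q',np.round(s['q'],2),'pos',np.round(s['tool_pos'],4))
```

```bash
python3 -c "
from h import *
togo(.52,-.25,.24)"
```

```text
t 0.1 shift [ 0.4421 -0.2536 -0.0016] level [-0.0016  0.0001 -0.    ] yaw 0.25 q [ 1.35  0.69 -0.19  1.57  0.16  0.9  -0.22] pos [ 0.1543 -0.6051  0.238 ]
```

The rows are not in the units I measure in: shifts go in shares of 0.75 m and turns go in shares of 2 pi rad. I convert before sending: 0.44 m / 0.75 = 0.5867, 0.396 m / 0.75 = 0.528, -0.5 rad / 6.2832 = -0.0796.

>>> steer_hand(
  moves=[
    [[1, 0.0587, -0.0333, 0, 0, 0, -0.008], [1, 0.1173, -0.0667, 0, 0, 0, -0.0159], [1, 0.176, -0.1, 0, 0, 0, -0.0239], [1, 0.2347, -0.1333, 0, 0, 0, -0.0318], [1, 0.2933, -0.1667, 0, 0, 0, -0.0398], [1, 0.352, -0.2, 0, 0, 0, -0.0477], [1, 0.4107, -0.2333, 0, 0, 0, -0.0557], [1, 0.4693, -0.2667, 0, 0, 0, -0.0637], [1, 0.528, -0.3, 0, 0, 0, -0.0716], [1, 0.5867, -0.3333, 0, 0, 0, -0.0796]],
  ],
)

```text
refused: moves[0]: the value is too long (schema: maxItems 7). Nothing was moved.
```

I used the wrong layout. The manual says a list of rows, each a list of 7 numbers; once more.

>>> steer_hand(
  moves=[
    [1, 0.0587, -0.0333, 0, 0, 0, -0.008],
    [1, 0.1173, -0.0667, 0, 0, 0, -0.0159],
    [1, 0.176, -0.1, 0, 0, 0, -0.0239],
    [1, 0.2347, -0.1333, 0, 0, 0, -0.0318],
    [1, 0.2933, -0.1667, 0, 0, 0, -0.0398],
    [1, 0.352, -0.2, 0, 0, 0, -0.0477],
    [1, 0.4107, -0.2333, 0, 0, 0, -0.0557],
    [1, 0.4693, -0.2667, 0, 0, 0, -0.0637],
    [1, 0.528, -0.3, 0, 0, 0, -0.0716],
    [1, 0.5867, -0.3333, 0, 0, 0, -0.0796],
  ],
)

```text
clock: 1.1
tool_pos: [0.5156, -0.2572, 0.2385]
eef_rot: [0.93, 0.367, -0.0, -0.0]
contact_force: [0.4, -1.3, 0.2]
opening: 0.998
finger_force: 0.0
```

```bash
python3 -c "
from h import *
togo(.504,.2035,.2)"
```

```text
t 1.1 shift [ 0.3062 -0.3444  0.0385] level [-0.0005  0.0005 -0.    ] yaw 0.752 q [ 0.55  0.63 -0.29  1.71  0.23  0.83 -0.66] pos [ 0.5156 -0.2572  0.2385]
```

In the tool's units: -0.338 m / 0.75 = -0.4507, 0.04 m / 0.75 = 0.0533, -0.35 rad / 6.2832 = -0.0557.

>>> steer_hand(
  moves=[
    [1, 0.04, -0.0453, 0, 0, 0, -0.008],
    [1, 0.08, -0.0907, 0, 0, 0, -0.0159],
    [1, 0.12, -0.136, 0.0133, 0, 0, -0.0239],
    [1, 0.16, -0.1813, 0.0133, 0, 0, -0.0318],
    [1, 0.2, -0.2267, 0.0267, 0, 0, -0.0398],
    [1, 0.24, -0.272, 0.0267, 0, 0, -0.0477],
    [1, 0.28, -0.3173, 0.04, 0, 0, -0.0557],
    [1, 0.32, -0.3627, 0.04, 0, 0, -0.0637],
    [1, 0.36, -0.408, 0.0533, 0, 0, -0.0716],
    [1, 0.4, -0.4507, 0.0533, 0, 0, -0.0796],
  ],
)

```text
clock: 2.1
tool_pos: [0.5027, 0.1945, 0.1975]
eef_rot: [0.81, 0.586, -0.001, -0.0]
contact_force: [1.1, -0.6, 0.5]
opening: 0.997
finger_force: 0.0
```

>>> steer_hand(
  moves=[
    [1, 0, 0, 0, 0, 0, 0],
    [1, 0, 0, 0, 0, 0, 0],
  ],
)

```text
clock: 2.3
tool_pos: [0.5034, 0.1938, 0.1983]
eef_rot: [0.81, 0.586, -0.0, -0.0]
contact_force: [0.4, -1.5, -0.5]
opening: 0.999
finger_force: 0.0
```

Run:
```python
from h import *
togo(.504,.2035,.105)
S=r.snapshot("scene");cv2.imwrite("pics/scene1.png",S[:,:,::-1])
cv2.imwrite("pics/s1c.png",np.clip(cv2.resize(S[130:290,320:520,::-1],None,fx=3,fy=3)*1.5,0,255).astype(np.uint8))
```

```text
t 2.3 shift [ 0.0095 -0.0024  0.0933] level [-0.0006  0.0006 -0.    ] yaw 1.252 q [-0.24  0.65 -0.35  1.86  0.34  0.69 -1.11] pos [0.5034 0.1938 0.1983]
```

View pics/s1c.png

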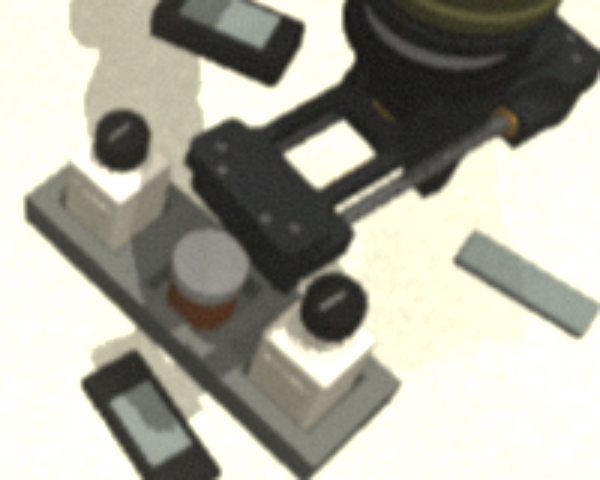

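Run:
```python
from h import *
p=r.camera_params("scene");K=np.array([[p['fx'],0,p['cx']],[0,p['fy'],p['cy']],[0,0,1]])
s=r.get_state();y=Ro.from_quat(s['eef_rot']).apply([0,1,0]);t=np.array(s['tool_pos'])
P=np.array([t,t+.045*y,t-.045*y,t+[0,0,.1],[.504,.2035,.133],[.504,.2035,.121]])
q=cv2.projectPoints(P,p['rvec'],p['tvec'],K,None)[0][:,0]
print(((q-[320,130])*3).round(),y)
```

```text
[[341. 220.]
 [272. 261.]
 [406. 180.]
 [391. 102.]
 [332. 292.]
 [328. 302.]] [ 9.48710201e-01 -3.16146925e-01 -2.77832893e-04]
```

The view shows the open fingers straddling the proud cap (crop (333,305)), which agrees with the projection to about 2 px. I'll descend and grip.

In the tool's units: 0.093 m / 0.75 = 0.124, -0.002 m / 0.75 = -0.0027.

>>> steer_hand(
  moves=[
    [1, 0.0133, -0.0027, 0.0267, 0, 0, 0],
    [1, 0.0133, -0.0027, 0.0667, 0, 0, 0],
    [1, 0.0133, -0.0027, 0.1067, 0, 0, 0],
    [1, 0.0133, -0.0027, 0.124, 0, 0, 0],
    [1, 0.0133, -0.0027, 0.124, 0, 0, 0],
    [1, 0.0133, -0.0027, 0.124, 0, 0, 0],
  ],
)

```text
clock: 2.95
tool_pos: [0.5058, 0.2024, 0.1064]
eef_rot: [0.811, 0.584, 0.0, 0.0]
contact_force: [-1.3, -0.5, -0.0]
opening: 0.998
finger_force: 0.0
```

>>> steer_hand(
  moves=[
    [0, 0, 0, 0, 0, 0, 0],
    [0, 0, 0, 0, 0, 0, 0],
    [0, 0, 0, 0, 0, 0, 0],
    [0, 0, 0, 0, 0, 0, 0],
    [0, 0, 0, 0, 0, 0, 0],
    [0, 0, 0, 0, 0, 0, 0],
    [0, 0, 0, 0, 0, 0, 0],
    [0, 0, 0, 0, 0, 0, 0],
  ],
  clamp_n=25,
)

```text
clock: 3.75
tool_pos: [0.5049, 0.2033, 0.1057]
eef_rot: [0.811, 0.585, -0.0, -0.0]
contact_force: [-1.0, 1.1, 0.1]
opening: 0.376
finger_force: 25.0
```

```bash
python3 -c "
from h import *
togo(.5045,.2045,.105)"
```

```text
t 3.75 shift [ 0.001  -0.0007  0.0007] level [-0.0004  0.0001 -0.    ] yaw 1.25 q [-0.31  0.79 -0.27  1.92  0.42  0.49 -1.19] pos [0.5049 0.2033 0.1057]
```

In the tool's units: -1.4 rad / 6.2832 = -0.2228.

>>> steer_hand(
  moves=[
    [0, 0, 0, 0, 0, 0, -0.0159],
    [0, 0, 0, 0, 0, 0, -0.0398],
    [0, 0, 0, 0, 0, 0, -0.0637],
    [0, 0, 0, 0, 0, 0, -0.0875],
    [0, 0, 0, 0, 0, 0, -0.1114],
    [0, 0, 0, 0, 0, 0, -0.1353],
    [0, 0, 0, 0, 0, 0, -0.1592],
    [0, 0, 0, 0, 0, 0, -0.183],
    [0, 0, 0, 0, 0, 0, -0.2069],
    [0, 0, 0, 0, 0, 0, -0.2228],
  ],
)

```text
clock: 4.75
tool_pos: [0.5056, 0.204, 0.1057]
eef_rot: [0.241, 0.971, 0.001, 0.0]
contact_force: [0.1, 2.1, -1.9]
opening: 0.378
finger_force: 25.0
```

>>> steer_hand(
  moves=[
    [0, 0, 0, 0, 0, 0, -0.008],
    [0, 0, 0, 0, 0, 0, -0.0159],
    [0, 0, 0, 0, 0, 0, -0.0159],
    [0, 0, 0, 0, 0, 0, -0.0159],
  ],
)

```text
clock: 5.15
tool_pos: [0.5055, 0.204, 0.1057]
eef_rot: [0.195, 0.981, 0.001, 0.0]
contact_force: [0.3, 3.0, -2.2]
opening: 0.38
finger_force: 25.0
```

Run:
```python
from h import *
togo(.5045,.2045,.105);print(r.get_state()['moment'])
S=r.snapshot("scene");T=r.snapshot("top")
f=lambda I:np.clip(cv2.resize(I[:,:,::-1],None,fx=4,fy=4)*1.7,0,255).astype(np.uint8)
cv2.imwrite("pics/s2.png",np.hstack([f(S[170:290,370:470]),f(T[160:280,180:280])]))
```

```text
t 5.15 shift [0.0011 0.0001 0.0007] level [ 0.0018 -0.0001 -0.    ] yaw 2.749 q [-0.08  0.87 -0.67  1.9   0.85  0.68 -0.1 ] pos [0.5055 0.204  0.1057]
[ 0.72837084 -0.35612666  0.00162434]
```

View pics/s2.png

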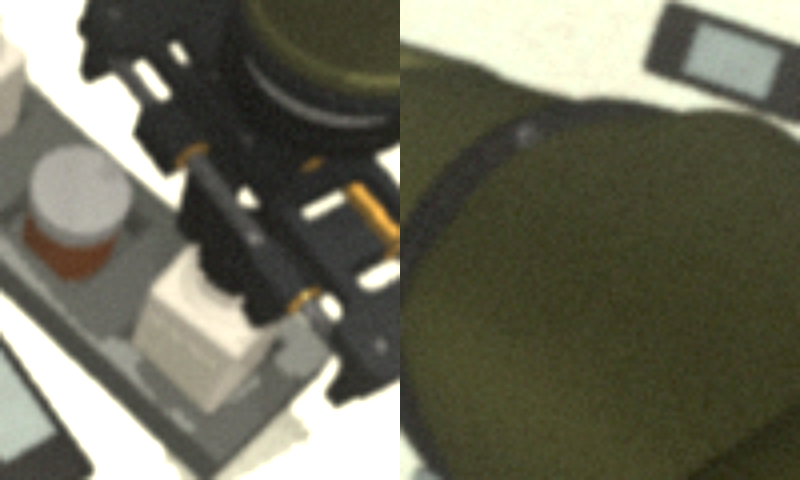

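The bottle is still seated, with its shoulder near crop (215,310) and level. The gripper turned 1.5 rad with the cap in its grip. I'll release and rise to check the cap's mark before lifting.

In the tool's units: -0.14 m / 0.75 = -0.1867, -0.12 m / 0.75 = -0.16.

>>> steer_hand(
  moves=[
    [1, 0, 0, 0, 0, 0, 0],
    [1, 0, 0, 0, 0, 0, 0],
    [1, 0, 0, 0, 0, 0, 0],
    [1, 0, 0, 0, 0, 0, 0],
    [1, 0, 0, -0.0533, 0, 0, 0],
    [1, 0, 0, -0.1067, 0, 0, 0],
    [1, 0, 0, -0.16, 0, 0, 0],
    [1, 0, 0, -0.1867, 0, 0, 0],
    [1, 0, 0, -0.1867, 0, 0, 0],
  ],
)

```text
clock: 6.15
tool_pos: [0.5064, 0.2042, 0.2487]
eef_rot: [0.195, 0.981, 0.002, 0.002]
contact_force: [0.2, -0.9, -0.2]
opening: 1.001
finger_force: 0.0
```

Run:
```python
from h import *
togo(.5045,.2045,.105)
S=r.snapshot("scene")[:,:,::-1]
f=lambda I:np.clip(cv2.resize(I,None,fx=4,fy=4)*1.7,0,255).astype(np.uint8)
cv2.imwrite("pics/s3.png",np.hstack([f(cv2.imread("pics/scene0.png")[170:290,370:470]),f(S[170:290,370:470])]))
```

```text
t 6.15 shift [ 0.0025 -0.001   0.1437] level [0.0042 0.0039 0.    ] yaw 2.749 q [ 0.02  0.68 -0.84  1.78  0.61  0.96  0.1 ] pos [0.5064 0.2042 0.2487]
```

View pics/s3.png

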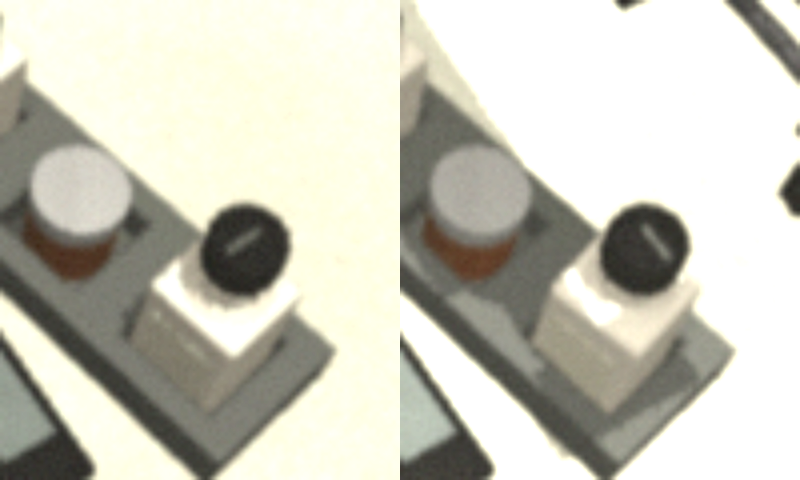

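The cap mark (crop (655,240)) has turned about 90° anticlockwise and the bottle is still seated. Next I regrip and lift.

In the tool's units: 0.143 m / 0.75 = 0.1907, 0.14 m / 0.75 = 0.1867, 0.004 rad / 6.2832 = 0.0006.

>>> steer_hand(
  moves=[
    [1, 0.0027, -0.0013, 0.04, 0.0006, 0.0006, 0],
    [1, 0.0027, -0.0013, 0.0933, 0.0006, 0.0006, 0],
    [1, 0.0027, -0.0013, 0.1467, 0.0006, 0.0006, 0],
    [1, 0.0027, -0.0013, 0.1867, 0.0006, 0.0006, 0],
    [1, 0.0027, -0.0013, 0.1907, 0.0006, 0.0006, 0],
    [1, 0.0027, -0.0013, 0.1907, 0.0006, 0.0006, 0],
  ],
)

```text
clock: 6.8
tool_pos: [0.502, 0.2026, 0.1018]
eef_rot: [0.194, 0.981, -0.002, -0.004]
contact_force: [1.0, -0.6, 0.3]
opening: 0.998
finger_force: 0.0
```

>>> steer_hand(
  moves=[
    [0, 0, 0, 0, 0, 0, 0],
    [0, 0, 0, 0, 0, 0, 0],
    [0, 0, 0, 0, 0, 0, 0],
    [0, 0, 0, 0, 0, 0, 0],
    [0, 0, 0, 0, 0, 0, 0],
    [0, 0, 0, 0, 0, 0, 0],
    [0, 0, 0, 0, 0, 0, 0],
    [0, 0, 0, 0, 0, 0, 0],
  ],
  clamp_n=40,
)

```text
clock: 7.6
tool_pos: [0.5032, 0.2034, 0.1028]
eef_rot: [0.195, 0.981, -0.001, -0.002]
contact_force: [0.4, -0.2, 1.3]
opening: 0.367
finger_force: 40.0
```

```bash
python3 -c "
from h import *
togo(.5045,.2045,.25)"
```

```text
t 7.6 shift [-0.0002  0.0011 -0.1472] level [-0.003  -0.0037  0.    ] yaw 2.75 q [-0.08  0.87 -0.67  1.91  0.85  0.68 -0.1 ] pos [0.5032 0.2034 0.1028]
```

>>> steer_hand(
  moves=[
    [0, 0, 0, -0.0067, 0, 0, 0],
    [0, 0, 0, -0.0267, 0, 0, 0],
    [0, 0, 0, -0.0467, 0, 0, 0],
    [0, 0, 0, -0.0667, 0, 0, 0],
    [0, 0, 0, -0.0933, 0, 0, 0],
    [0, 0, 0, -0.12, 0, 0, 0],
    [0, 0, 0, -0.1467, 0, 0, 0],
    [0, 0, 0, -0.1733, 0, 0, 0],
    [0, 0, 0, -0.1933, 0, 0, 0],
    [0, 0, 0, -0.2, 0, 0, 0],
  ],
)

```text
clock: 8.6
tool_pos: [0.5041, 0.2035, 0.2553]
eef_rot: [0.195, 0.981, -0.001, -0.001]
contact_force: [0.2, -0.4, -3.1]
opening: 0.371
finger_force: 40.0
```

Run:
```python
from h import *
togo(.54,-.213,.255)
S=r.snapshot("scene")[:,:,::-1]
cv2.imwrite("pics/s4.png",np.clip(cv2.resize(S[130:290,320:520],None,fx=3,fy=3)*1.5,0,255).astype(np.uint8))
```

```text
t 8.6 shift [-0.1923 -0.3712  0.0007] level [-0.002  -0.0017  0.    ] yaw 2.75 q [ 0.02  0.67 -0.85  1.77  0.6   0.98  0.12] pos [0.5041 0.2035 0.2553]
```

View pics/s4.png

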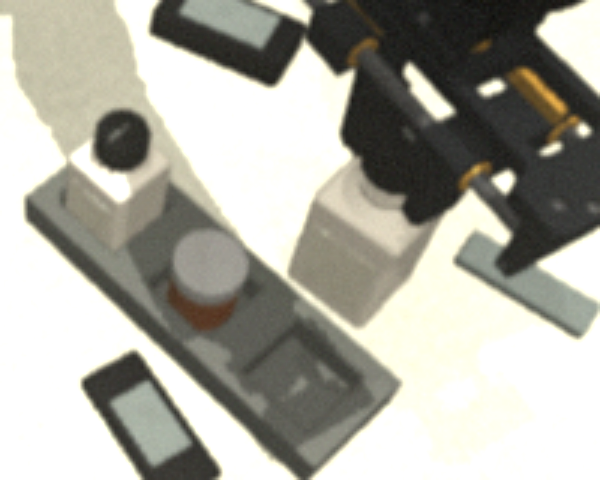

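Bottle is lifted and hanging upright (crop (365,245)); the pocket is empty and the others are undisturbed. Now I carry it to the tray.

In the tool's units: -0.174 m / 0.75 = -0.232, -0.154 m / 0.75 = -0.2053.

>>> steer_hand(
  moves=[
    [0, -0.004, -0.008, 0, 0, 0, 0],
    [0, -0.0133, -0.0267, 0, 0, 0, 0],
    [0, -0.0267, -0.052, 0, 0, 0, 0],
    [0, -0.04, -0.0773, 0, 0, 0, 0],
    [0, -0.0533, -0.1027, 0, 0, 0, 0],
    [0, -0.0667, -0.128, 0, 0, 0, 0],
    [0, -0.08, -0.1547, 0, 0, 0, 0],
    [0, -0.0933, -0.18, 0, 0, 0, 0],
    [0, -0.1067, -0.2053, 0, 0, 0, 0],
    [0, -0.12, -0.232, 0, 0, 0, 0],
  ],
)

```text
clock: 9.65
tool_pos: [0.5195, 0.0064, 0.2521]
eef_rot: [0.195, 0.981, -0.002, -0.003]
contact_force: [1.0, 0.2, -2.4]
opening: 0.372
finger_force: 40.0
```

>>> steer_hand(
  moves=[
    [0, -0.0133, -0.0267, 0, 0, 0, 0],
    [0, -0.0267, -0.052, 0, 0, 0, 0],
    [0, -0.04, -0.0773, 0, 0, 0, 0],
    [0, -0.0533, -0.1027, 0, 0, 0, 0],
    [0, -0.0667, -0.128, 0, 0, 0, 0],
    [0, -0.08, -0.1547, 0, 0, 0, 0],
    [0, -0.0933, -0.18, 0, 0, 0, 0],
    [0, -0.1067, -0.2053, 0, 0, 0, 0],
    [0, -0.12, -0.232, 0, 0, 0, 0],
    [0, -0.1293, -0.2493, 0, 0, 0, 0],
  ],
)

```text
clock: 10.65
tool_pos: [0.5374, -0.2045, 0.2521]
eef_rot: [0.196, 0.981, -0.002, -0.004]
contact_force: [0.2, 0.5, -2.5]
opening: 0.372
finger_force: 40.0
```

>>> steer_hand(
  moves=[
    [0, -0.0053, -0.0107, 0, 0, 0, 0],
    [0, -0.0053, -0.0107, 0, 0, 0, 0],
    [0, -0.0053, -0.0107, 0, 0, 0, 0],
    [0, -0.0053, -0.0107, 0, 0, 0, 0],
  ],
)

```text
clock: 11.05
tool_pos: [0.5394, -0.2091, 0.2536]
eef_rot: [0.193, 0.981, -0.001, -0.002]
contact_force: [0.3, 0.8, -2.3]
opening: 0.372
finger_force: 40.0
```

Run:
```python
from h import *
togo(.54,-.213,.1)
S=r.snapshot("scene")[:,:,::-1]
cv2.imwrite("pics/s5.png",np.clip(cv2.resize(S[40:240,160:400],None,fx=3,fy=3)*1.5,0,255).astype(np.uint8))
```

```text
t 11.05 shift [-0.0026 -0.0029  0.1536] level [-0.0033 -0.0042  0.    ] yaw 2.752 q [ 0.77  0.74 -0.88  1.67  0.64  1.06  0.87] pos [ 0.5394 -0.2091  0.2536]
```

View pics/s5.png

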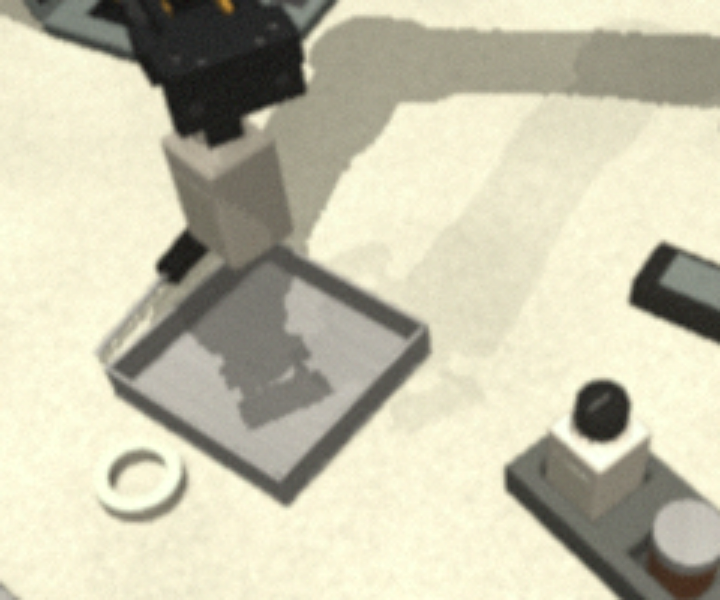

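The bottle hangs upright over the tray, which is empty (centre about crop (268,365)). I'll lower it quickly, then feel for the floor.

In the tool's units: 0.14 m / 0.75 = 0.1867, 0.132 m / 0.75 = 0.176.

>>> steer_hand(
  moves=[
    [0, -0.0027, -0.0027, 0.02, 0, 0, 0],
    [0, -0.0027, -0.0027, 0.04, 0, 0, 0],
    [0, -0.0027, -0.0027, 0.06, 0, 0, 0],
    [0, -0.0027, -0.0027, 0.08, 0, 0, 0],
    [0, -0.0027, -0.0027, 0.1, 0, 0, 0],
    [0, -0.0027, -0.0027, 0.12, 0, 0, 0],
    [0, -0.0027, -0.0027, 0.14, 0, 0, 0],
    [0, -0.0027, -0.0027, 0.16, 0, 0, 0],
    [0, -0.0027, -0.0027, 0.176, 0, 0, 0],
    [0, -0.0027, -0.0027, 0.1867, 0, 0, 0],
  ],
)

```text
clock: 12.1
tool_pos: [0.5393, -0.2136, 0.1121]
eef_rot: [0.195, 0.981, -0.002, -0.003]
contact_force: [-0.2, 0.3, -2.4]
opening: 0.368
finger_force: 40.0
```

>>> steer_hand(
  moves=[
    [0, 0, 0, 0.004, 0, 0, 0],
    [0, 0, 0, 0.0067, 0, 0, 0],
    [0, 0, 0, 0.008, 0, 0, 0],
    [0, 0, 0, 0.0093, 0, 0, 0],
    [0, 0, 0, 0.0093, 0, 0, 0],
  ],
)

```text
clock: 12.6
tool_pos: [0.5398, -0.2137, 0.1067]
eef_rot: [0.195, 0.981, -0.002, -0.002]
contact_force: [-0.8, -0.4, -1.9]
opening: 0.371
finger_force: 40.0
```

>>> steer_hand(
  moves=[
    [0, 0, 0, 0.0013, 0, 0, 0],
    [0, 0, 0, 0.0027, 0, 0, 0],
    [0, 0, 0, 0.004, 0, 0, 0],
    [0, 0, 0, 0.004, 0, 0, 0],
  ],
)

```text
clock: 13.0
tool_pos: [0.5396, -0.2137, 0.1033]
eef_rot: [0.195, 0.981, -0.002, -0.002]
contact_force: [0.7, 0.0, -2.4]
opening: 0.372
finger_force: 40.0
```

In the tool's units: 0.002 m / 0.75 = 0.0027, 0.001 m / 0.75 = 0.0013.

>>> steer_hand(
  moves=[
    [0, 0, 0, 0.0013, 0, 0, 0],
    [0, 0, 0, 0.0027, 0, 0, 0],
    [0, 0, 0, 0.0027, 0, 0, 0],
  ],
)

```text
clock: 13.3
tool_pos: [0.5395, -0.2136, 0.1013]
eef_rot: [0.195, 0.981, -0.002, -0.002]
contact_force: [-0.9, 0.7, -2.4]
opening: 0.369
finger_force: 40.0
```

>>> steer_hand(
  moves=[
    [0, 0, 0, 0.0013, 0, 0, 0],
    [0, 0, 0, 0.002, 0, 0, 0],
    [0, 0, 0, 0.002, 0, 0, 0],
  ],
)

```text
clock: 13.6
tool_pos: [0.5397, -0.2136, 0.0999]
eef_rot: [0.195, 0.981, -0.002, -0.002]
contact_force: [0.0, -0.7, -2.3]
opening: 0.373
finger_force: 40.0
```

In the tool's units: 0.0015 m / 0.75 = 0.002, 0.001 m / 0.75 = 0.0013.

>>> steer_hand(
  moves=[
    [0, 0, 0, 0.0013, 0, 0, 0],
    [0, 0, 0, 0.002, 0, 0, 0],
    [0, 0, 0, 0.002, 0, 0, 0],
  ],
)

```text
clock: 13.9
tool_pos: [0.5401, -0.2133, 0.0996]
eef_rot: [0.194, 0.981, -0.002, -0.002]
contact_force: [-1.6, 0.6, 6.7]
opening: 0.369
finger_force: 40.0
```

>>> steer_hand(
  moves=[
    [0, 0, 0, 0.0013, 0, 0, 0],
    [0, 0, 0, 0.0013, 0, 0, 0],
  ],
)

```text
clock: 14.1
tool_pos: [0.5404, -0.2132, 0.0995]
eef_rot: [0.194, 0.981, -0.002, -0.001]
contact_force: [-3.7, 0.8, 12.5]
opening: 0.373
finger_force: 40.0
```

It has reached the floor. I'll ease off, open slowly and rise.

In the tool's units: -0.0015 m / 0.75 = -0.002.

>>> steer_hand(
  moves=[
    [0, 0, 0, -0.002, 0, 0, 0],
    [0, 0, 0, -0.002, 0, 0, 0],
    [0.45, 0, 0, -0.002, 0, 0, 0],
    [0.6, 0, 0, -0.002, 0, 0, 0],
    [1, 0, 0, -0.002, 0, 0, 0],
    [1, 0, 0, -0.002, 0, 0, 0],
    [1, 0, 0, -0.002, 0, 0, 0],
    [1, 0, 0, -0.002, 0, 0, 0],
  ],
  clamp_n=10,
)

```text
clock: 14.9
tool_pos: [0.5396, -0.2136, 0.0989]
eef_rot: [0.195, 0.981, -0.002, -0.002]
contact_force: [-0.0, -0.2, -0.4]
opening: 0.881
finger_force: 0.0
```

>>> steer_hand(
  moves=[
    [1, 0, 0, -0.0267, 0, 0, 0],
    [1, 0, 0, -0.0667, 0, 0, 0],
    [1, 0, 0, -0.12, 0, 0, 0],
    [1, 0, 0, -0.16, 0, 0, 0],
    [1, 0, 0, -0.1867, 0, 0, 0],
    [1, 0, 0, -0.2, 0, 0, 0],
    [1, 0, 0, -0.2, 0, 0, 0],
  ],
)

```text
clock: 15.6
tool_pos: [0.541, -0.2134, 0.2499]
eef_rot: [0.195, 0.981, -0.002, -0.001]
contact_force: [0.1, -0.1, -0.6]
opening: 1.0
finger_force: 0.0
```

Run:
```python
from h import *
S=r.snapshot("scene")[:,:,::-1]
cv2.imwrite("pics/s6.png",np.clip(cv2.resize(S[40:240,160:460],None,fx=2.6,fy=2.6)*1.5,0,255).astype(np.uint8))
d,n,_=blob(S,(225,105,275,165),lambda a:a.max(2)<50);print(d,n,onz("scene",d,.119))
d,n,_=blob(S,(347,163,373,190),lambda a:a.max(2)<50);print('tight',d,n)
```

```text
[242.2877193  129.66315789] 285 [ 0.54047552 -0.21068461  0.119     ]
tight [360.14859438 176.84337349] 249
```

View pics/s6.png

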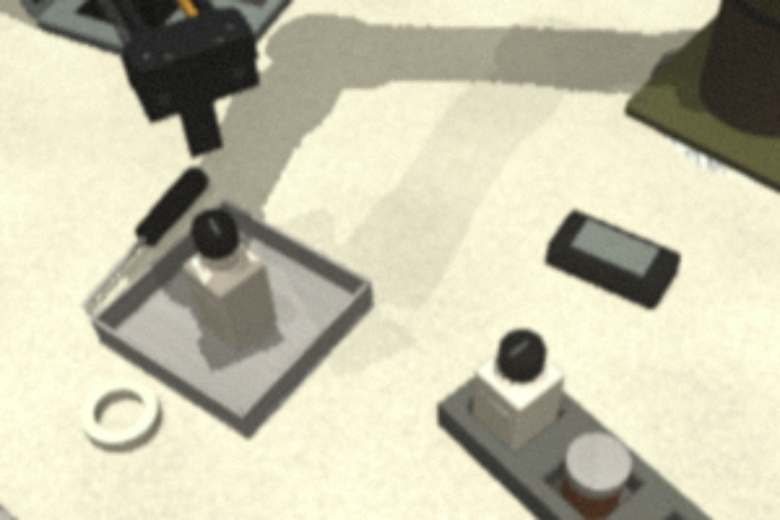

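The loose bottle stands upright near the middle of the tray (base about crop (240,315)), the gripper is clear, and the tight bottle has not moved.

```bash
python3 -c "
from plant import r
print(r.finish_job())"
```

```text
the job is handed in; nothing more can be done
None
```

I turned the loose cap about 1.5 rad anticlockwise with its bottle seated in the rack, set that bottle upright near the middle of the tray, left the tight bottle where it was, and handed the job in; no verdict was returned.

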